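# Switching check of the thickest proximity sensor

## Task

Switch the tester on by pushing the toggle lever on the small grey control box all the way over, away from the robot, then test the thickest of the three upright metal sensors: point straight down at the middle of its face with the fingertips about a centimetre above it, without touching it, and stay there for at least two seconds. Then press the round key on the same box right down to record the result and draw back clear, leaving the lever over. Pick nothing up, do not touch any sensor or point closely at the other two, and leave everything else where it stands.

Things in the scene. Friction and masses are not known exactly. Their poses are not given: they have to be found in the camera images.
- console: fixed grey control box, 150 (own x) x 190 (own y) x 45 mm high; origin at the centre of its underside on the table; own x points roughly away from the robot (turned up to 0.3 rad either way). Its top carries the lever (its pivot) at own x = 0, y = +50 mm and the key at own x = -10, y = -50 mm. It stands on the robot's left or right, a white parts tray on the other side
- lever (a joint): toggle lever of the control box, in rad: starts at 0 to 0.15 (off, leaning towards the robot), 1.0 = end stop (on, leaning away). Turns about the control box's own y axis, pivot 67 mm above the table; needs about 1.5 N at the knob and stays where it is left
- lever_tip (a point): centre of the lever's 26 mm round steel knob, 50 mm from the pivot, about 111 to 117 mm above the table over the swing; it travels from 24 mm before the pivot to 24 mm beyond it along the box's own x. The black hub below it (70 x 50 mm) reaches 80 mm above the table
- key (a joint): travel of the round key, in m: 0 = up, 0.006 = fully down (counts as pressed beyond 0.004); a spring returns it, 5 N hold it fully down
- key_top (a point): centre of the top of the round black key, 28 mm across, 67 mm above the table when up; presses straight down
- sensor_thick: the thickest of three upright threaded metal barrel sensors: barrel 30 mm across, 80 mm high in all, on a loose round foot 56 mm across and 12 mm high; origin at the centre of the underside
- sensor_medium: the middle-sized of three upright threaded metal barrel sensors: barrel 18 mm across, 85 mm high in all, on a loose round foot 56 mm across and 12 mm high; origin at the centre of the underside
- sensor_slim: the slimmest of three upright threaded metal barrel sensors: barrel 12 mm across, 75 mm high in all, on a loose round foot 56 mm across and 12 mm high; origin at the centre of the underside
- sensor_thick_face (a point): centre of the flat black sensing face on top of the 30 mm sensor, 80 mm above the table
- sensor_medium_face (a point): centre of the flat black sensing face on top of the 18 mm sensor, 85 mm above the table
- sensor_slim_face (a point): centre of the flat black sensing face on top of the 12 mm sensor, 75 mm above the table
- parts_tray: fixed white open tray of metal sleeves, 150 x 190 x 45 mm high, on the other side from the control box; origin at the centre of its underside
- tape_roll: bystander: roll of brown tape lying flat, 60 mm across, 24 mm high; origin at the centre of the underside
- shell: bystander: small upright metal connector shell, 21 mm across, 40 mm high, among the sensors; origin at the centre of the underside
- board: bystander: green circuit board, 55 x 75 x 5 mm, lying flat; origin at the centre of the underside
- screwdriver: bystander: screwdriver 170 mm long, lying; origin on the table below its middle
- glue: bystander: white glue bottle 36 mm across, 120 mm high, standing; origin at the centre of the underside
- lock_nut: bystander: brass ring nut 44 mm across, 8 mm high, lying flat; origin at the centre of the underside
There are look-alikes about, which are no part of the job. What is shaped like the sensor_thick but purple is not meant.

How it is judged (in metres and radians):
On the way, in this order (a step that is already met when the one before it is completed fails the run):
1. the tester is switched on: lever beyond 0.85 rad (value of joint lever above 0.85 rad), for 0.1 s.
2. the tool point stays for the two seconds (1.8 s counts) over the thickest sensor's face: within 14 mm of its axis, 10 to 45 mm above the face (shut fingertips at most 26 mm above) (horizontal distance between the grasp point and sensor_thick_face below 0.014 m and z of the grasp point in the frame of sensor_thick_face between 0.01 and 0.045 m), for 1.8 s.
3. the key is pressed down: beyond 4 mm of its 6 mm (value of joint key above 0.004 m), for 0.05 s.
At the end, for the whole second after the job is handed in: lever over beyond 0.85 rad, key up again (within 1.5 mm), all three sensors upright (0.1 rad), at rest and within 8 mm of where they started (value of joint lever above 0.85 rad and value of joint key below 0.0015 m and distance of each of sensor_thick, sensor_medium, sensor_slim from where it was at the start of the episode below 0.008 m and angle between each of sensor_thick, sensor_medium, sensor_slim's own z axis and vertical below 0.1 rad and linear speed of each of sensor_thick, sensor_medium, sensor_slim below 0.02 m/s); the robot touches nothing.
It fails at once if the robot touches a sensor (over 0.3 N) (contact force between any of the arm, the fingers and sensor_thick above 0.3 N or contact force between any of the arm, the fingers and sensor_medium above 0.3 N or contact force between any of the arm, the fingers and sensor_slim above 0.3 N).
It fails at once if a sensor is shifted more than 8 mm, lifted, or tipped more than 0.15 rad (distance of any of sensor_thick, sensor_medium, sensor_slim from where it was at the start of the episode above 0.008 m or angle between any of sensor_thick, sensor_medium, sensor_slim's own z axis and vertical above 0.15 rad).
It fails at once if one of the other two sensors is pointed at: tool point within 20 mm of its axis and under 50 mm above its face ((horizontal distance between the grasp point and sensor_medium_face below 0.02 m and z of the grasp point in the frame of sensor_medium_face below 0.05 m) or (horizontal distance between the grasp point and sensor_slim_face below 0.02 m and z of the grasp point in the frame of sensor_slim_face below 0.05 m)).
It fails at once if the key is pressed (over 3 mm) while the tester is off (lever under 0.5 rad) (value of joint key above 0.003 m and value of joint lever below 0.5 rad).
It fails at once if a bystander is moved more than 20 mm (distance of any of tape_roll, shell, board, screwdriver, glue, lock_nut from where it was at the start of the episode above 0.02 m).
It also fails if it takes over 51 s, if anything falls off the work surface, if the arm or the gripper's body presses on something with over 40 N, if the wrist force passes 120 N, or if a joint passes its speed limit or range.

## Robot

A 6-joint arm with a two-finger parallel gripper is mounted at the origin on the work surface. World frame = base frame: x ahead of the robot, y to its left, z up, the work surface at z = 0. Lengths are in mm, angles in rad, forces in N, time in s.
With the tool pointing down it reaches from about 350 to 975 mm from the base axis. Payload 7.1 kg.
Tool frame: the origin (TCP) lies between the finger pads, 19 mm behind the fingertips; this is the grasp point; z points along the fingers, y is the line along which they close (so a half turn about z gives the same grasp; the last joint's range is limited). The gripper opens to 88 mm and grips with 3 to 60 N. Pads are 20 mm wide; open, the fingers measure 115 mm over their backs; the gripper's body (75 mm by 178 mm) begins 61 mm behind the grasp point.
Start: joints at [1.137, 0.423, 1.63, -0, 1.089, -0.019], TCP at [251.847, 571.995, 241.375] pointing down, gripper open.
Joint ranges: [-3, 3], [-0.9, 2.11], [0.09, 2.58], [-1.31, 4.45], [0.11, 2.69], [-2.54, 2.54]. Speed limits (rad/s): [2.39, 2.39, 3.01, 3.14, 3.14, 3.14].

## Interface

Orientations are given as a rotation vector (axis times angle).
In Python, from workcell import ctrl gives the robot as it stands.
- The arm moves only by the shell command python3 -m inch 'ROWS' [OPENING]. ROWS is JSON, a list of rows, each an object with "xyz": the shift along the tool's x, y, z in mm, a list of three; "rot": the turn, a rotation vector about the tool's x, y, z in rad, a list of three. In form: [{"xyz": [dx, dy, dz], "rot": [ax, ay, az]}, ...]. A call has 1 to 12 rows; each row is the pose to reach, as a shift and turn from the pose commanded when the call began, along the tool's axes at that moment; what a row does not reach only later rows make up. A row lasts 1/12 s, in which the tool goes at most 41.7 mm and 7.16 degrees, less where a joint would pass 70% of its speed; a pose out of reach is approached as far as the arm can. A call with a gripper value outside its range is refused whole. OPENING is the closure in counts, from 0 (fully open) to 255 (shut), set as the call begins (- or left out, the last holds). The fingers move at their own pace and stop on an object; the grip force is fixed at half the most. Time passes only in rows, so rows that repeat a pose let the fingers close. It gives the time, the measured TCP pose, the force, the opening and the grip force at its end, in the units of the state.
- ctrl.get_obs(): the state, without advancing time (a new reading comes with each control period).
- ctrl.get_image(name): name is "scene" or "top" or "wrist"; returns the picture (384x512x3 uint8, red, green, blue); there is no depth.
- ctrl.camera_model(name): a dict with "fx", "fy", "cx", "cy" (pixels), "position" and "attitude" of the camera in the world. Camera axes: x right, y up, looking along -z (the intrinsics and any distortion apply to the point x, -y, -z); pixel columns grow to the right and rows downward; lengths in mm; the calibration is good to about 2 mm. The wrist camera is an equidistant fisheye: a pixel r from the principal point sees the ray r / f radians off the axis. A picture is of the moment at which its call begins: read the wrist's pose just before it. camera_model takes no time and is no camera call; for the wrist camera it gives the pose at the moment of the call.
- ctrl.close_job(): hands the job in; it is judged then, once.
The state is a dict: "t": time; "qpos": joint angles; "qvel": joint speeds; "joint_torque": joint torques, N m; "ee_pos": TCP position; "orientation": TCP orientation; "ft_force": force on the tool from outside, world axes, zero at the start; "moment": the same for the moment, N m; "width": finger opening in mm; "grasp_force": force on a finger pad.
Only numpy, scipy, OpenCV 4.12 (cv2) and the standard library are available. Lean on these libraries where they do the work, as an engineer would, in place of code of your own. Each camera call takes 0.05 s, during which the arm holds its last target. There are 200 camera calls.

## Working session

There is one attempt and no reset: what is moved stays moved. The work goes in short steps, Python scripts to look and compute and a shell command to move; the robot and the scene stay as the last step left them, time stands still between calls to the robot, and variables do not carry over. Pictures are saved under pics/ and viewed, at most 10 in all, crops included, and the job is handed in when it is done.

```bash
mkdir -p pics; ls; cat > h.py <<'E'
import numpy as np,cv2
from workcell import ctrl
from scipy.spatial.transform import Rotation as R
def rot(a):
    a=np.array(a,float)
    if a.shape==(3,3): return a
    return R.from_rotvec(a).as_matrix() if a.size==3 else R.from_quat(a).as_matrix()
def snap(n,f):
    im=ctrl.get_image(n); cv2.imwrite(f'pics/{f}.png',im[:,:,::-1]); return im
def ray(m,u,v,z):
    x=(u-m['cx'])/m['fx']; y=(v-m['cy'])/m['fy']
    d=rot(m['attitude'])@np.array([x,-y,-1]); p=np.array(m['position'],float)
    return p+d*(z-p[2])/d[2]
def fray(m,u,v,z):
    a=np.array([(u-m['cx'])/m['fx'],(v-m['cy'])/m['fy']]);t=np.linalg.norm(a)+1e-9
    a=a/t*np.sin(t); d=rot(m['attitude'])@np.array([a[0],-a[1],-np.cos(t)]); p=np.array(m['position'],float)
    return p+d*(z-p[2])/d[2]
E
python3 - <<'E'
from h import *
for n in ('top','scene','wrist'): print(n,ctrl.camera_model(n))
o=ctrl.get_obs(); print(o['t'],o['ee_pos'],o['orientation'],o['width'])
a=snap('top','top'); b=snap('scene','scene')
cv2.imwrite('pics/top2.png',cv2.resize(a[:,:,::-1],(800,600),interpolation=cv2.INTER_CUBIC))
E
```

```text
pics
top {'fx': 428.4732166409739, 'fy': 428.4732166409739, 'cx': 260.5868788107164, 'cy': 189.33314720065277, 'position': array([ 480.32828598,    7.44808498, 1094.56137959]), 'attitude': array([ 0.0915182 , -0.10738134, -1.58200087])}
scene {'fx': 364.70312918899083, 'fy': 364.70312918899083, 'cx': 254.56521868904022, 'cy': 190.0206523520549, 'position': array([ 919.00888889, -621.09356381,  783.55806582]), 'attitude': array([0.78007056, 0.19490311, 0.41538142])}
wrist {'fx': 297.3186396354542, 'fy': 297.3186396354542, 'cx': 254.8814650266125, 'cy': 192.22299251184396, 'position': array([190.14359376, 599.54448483, 383.71979575]), 'attitude': array([-0.22584273, -0.14591105,  1.15023528])}
0.0 [251.63748839 571.52783861 240.61772964] [-6.46858180e-01 -3.07392952e+00  2.32357564e-03] 87.78402877237944
```

View pics/top2.png

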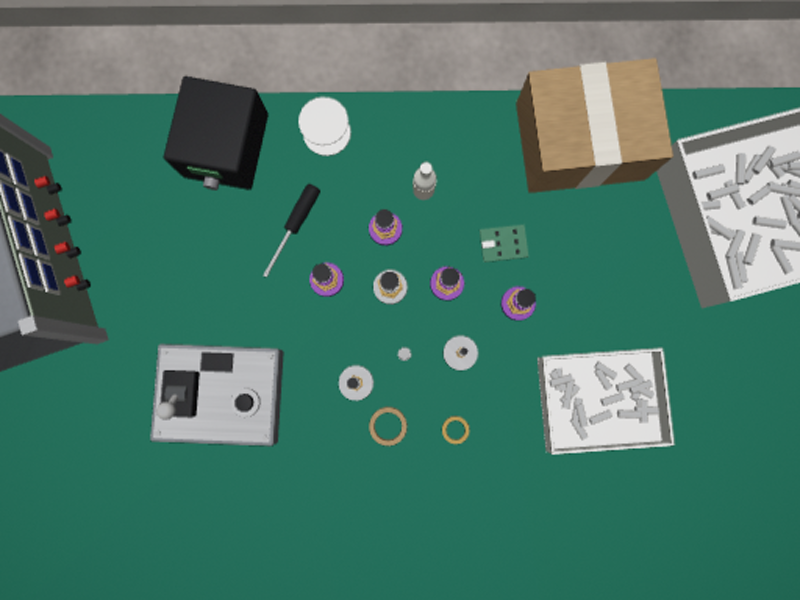

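View pics/scene.png

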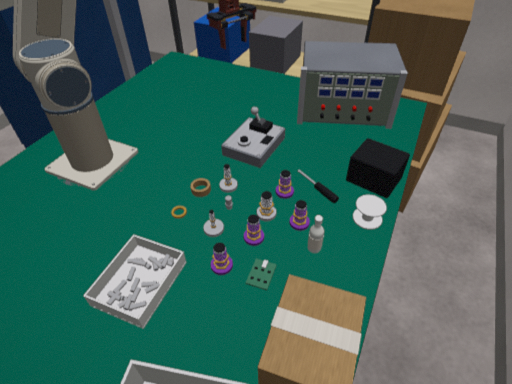

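The console is on the left: knob at about (167,409) and key at (244,402) in the 800-wide top view. The thick sensor has a white foot and its face is at (389,279), with purple look-alikes around it. Next I'll enlarge both areas.

```bash
python3 - <<'E'
import cv2,numpy as np
a=cv2.imread('pics/top.png')
c=cv2.resize(a[215:290,90:190],(800,600),interpolation=cv2.INTER_CUBIC)  # x8
s=cv2.resize(a[160:205,220:280],(800,600),interpolation=cv2.INTER_CUBIC) #x13.33
cv2.imwrite('pics/c.png',c);cv2.imwrite('pics/s.png',s)
E
```

```text
(no output)
```

View pics/c.png

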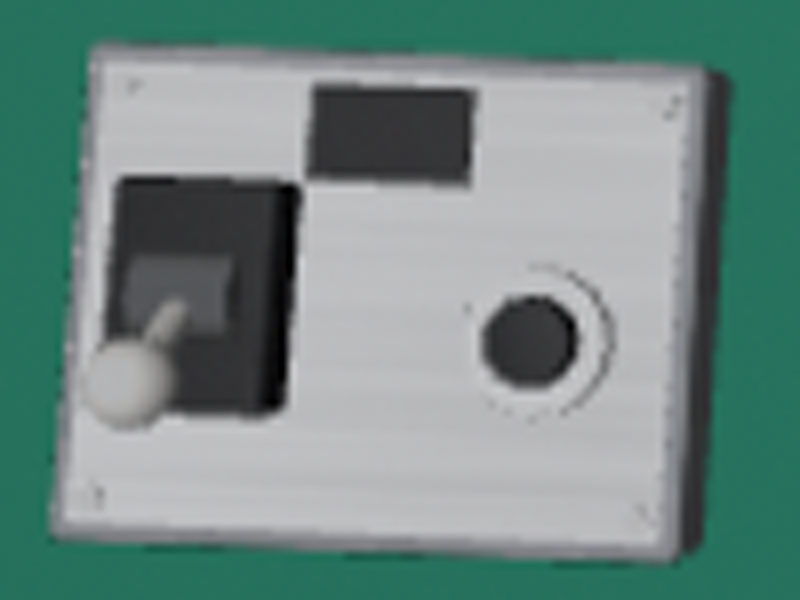

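View pics/s.png

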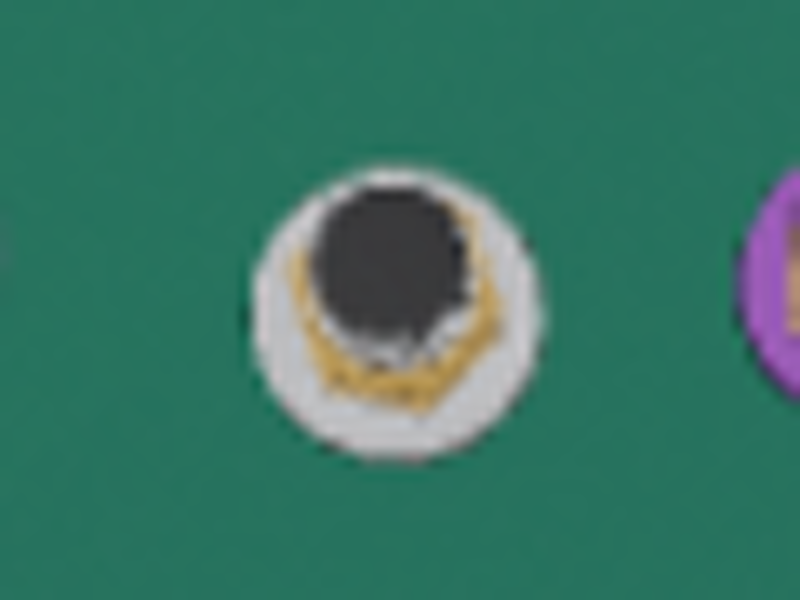

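The knob is at crop (129,384), the key at (530,341) and the console top corners at (95,52), (708,68), (55,537) and (680,557). In the other crop the thick sensor's face is at (391,262).

```bash
python3 - <<'E'
from h import *
m=ctrl.camera_model('top')
C=lambda u,v:((u+.5)/8+90-.5,(v+.5)/8+215-.5)
S=lambda u,v:((u+.5)/13.333+220-.5,(v+.5)/13.333+160-.5)
P=[ray(m,*C(*c),45) for c in((95,52),(708,68),(55,537),(680,557))]
for p in P: print(p.round(1))
cen=sum(P)/4; x=P[0]+P[1]-P[2]-P[3]; yaw=np.arctan2(x[1],x[0]); 
y=P[0]+P[2]-P[1]-P[3]; print(cen,np.linalg.norm(x)/2,np.linalg.norm(y)/2,'yaw x',yaw,'yaw y',np.arctan2(-y[0],y[1]))
k=ray(m,*C(530,341),67);l=ray(m,*C(129,384),111);s=ray(m,*S(391,262),80)
print('key',k,'knob',l,'face',s)
yw=np.arctan2(-y[0],y[1]); ex=np.array([np.cos(yw),np.sin(yw)]);ey=np.array([-ex[1],ex[0]])
print('pred key',cen[:2]-10*ex-50*ey,'pivot',cen[:2]+50*ey)
for n,u,v,z in(('med',461,351,85),('slim',353,383,75),('p1',385,218,80),('p2',447,276,80),('p3',322,271,80)):
  print(n,ray(m,u*.64,v*.64,z).round(0))
o=ctrl.get_obs(); T=rot(o['orientation']); print(T.round(3))
E
```

```text
[540.7 385.   45. ]
[533.3 198.5  45. ]
[395.8 392.2  45. ]
[387.1 205.4  45. ]
[464.20115916 295.26428059  45.        ] 145.72359771093622 186.85426083498174 yaw x -0.04840330361621117 yaw y -0.043043491391050286
key [452.32253005 246.17383034  67.        ] knob [443.1519046  348.64876252 111.        ] face [634.0320821   24.00874498  80.        ]
pred key [452.05891138 245.740894  ] pivot [466.35266922 345.21796919]
med [524. -84.  85.]
slim [478.  80.  75.]
p1 [731.  29.  80.]
p2 [639. -65.  80.]
p3 [649. 126.  80.]
[[-0.915  0.403 -0.001]
 [ 0.403  0.915 -0.001]
 [ 0.    -0.001 -1.   ]]
```

```bash
python3 -m inch '[{"xyz":[-20,-13,5],"rot":[0,0,-0.04]},{"xyz":[-45,-29,12],"rot":[0,0,-0.08]},{"xyz":[-70,-45,18],"rot":[0,0,-0.12]},{"xyz":[-95,-61,25],"rot":[0,0,-0.16]},{"xyz":[-120,-77,32],"rot":[0,0,-0.2]},{"xyz":[-145,-93,38],"rot":[0,0,-0.24]},{"xyz":[-170,-110,45],"rot":[0,0,-0.28]},{"xyz":[-195,-126,52],"rot":[0,0,-0.32]},{"xyz":[-215,-140,58],"rot":[0,0,-0.36]},{"xyz":[-225,-146,60],"rot":[0,0,-0.37]},{"xyz":[-225,-146,60],"rot":[0,0,-0.37]},{"xyz":[-225,-146,60],"rot":[0,0,-0.37]}]' 255
python3 - <<'E'
from h import *
o=ctrl.get_obs();print(o['t'],o['ee_pos'],o['ft_force'],o['width']);print(rot(o['orientation']).round(3)); snap('wrist','w1')
E
```

```text
t: 1.1
ee_pos: [399.0, 347.4, 181.2]
orientation: [-0.074, -3.14, 0.0]
ft_force: [0.3, -0.4, 0.7]
width: 11.1
grasp_force: 0.0
1.1 [399.04416182 347.39362718 181.19946087] [ 0.34962696 -0.44457971  0.66405878] 11.147483828059405
[[-0.999  0.047 -0.001]
 [ 0.047  0.999 -0.   ]
 [ 0.001 -0.    -1.   ]]
```

View pics/w1.png

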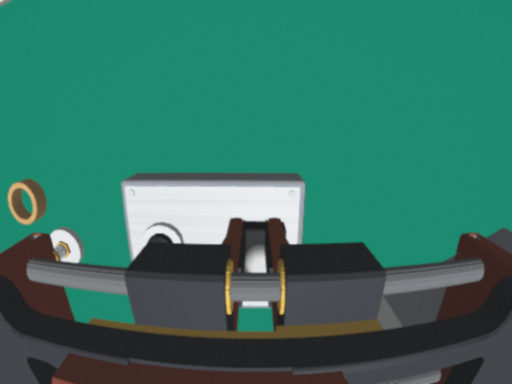

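The wrist view shows the knob at about (257,258), centred between the closing fingers and ahead of them. I'll descend, then push.

```bash
python3 -m inch '[{"xyz":[0,0,15]},{"xyz":[0,0,35]},{"xyz":[0,0,55]},{"xyz":[0,0,65]},{"xyz":[0,0,67]},{"xyz":[0,0,67]}]' 255 && python3 -m inch '[{"xyz":[-10,0,0]},{"xyz":[-20,0,0]},{"xyz":[-28,0,0]},{"xyz":[-35,0,0]},{"xyz":[-42,0,0]},{"xyz":[-48,0,0]},{"xyz":[-53,0,0]},{"xyz":[-58,0,0]},{"xyz":[-61,0,0]},{"xyz":[-63,0,0]},{"xyz":[-63,0,0]}]'
python3 -c "
from h import *
a=snap('top','t2')
cv2.imwrite('pics/c2.png',cv2.resize(a[215:290,90:190,::-1],(800,600)))"
```

```text
$[0]: bad value
```

View pics/c2.png

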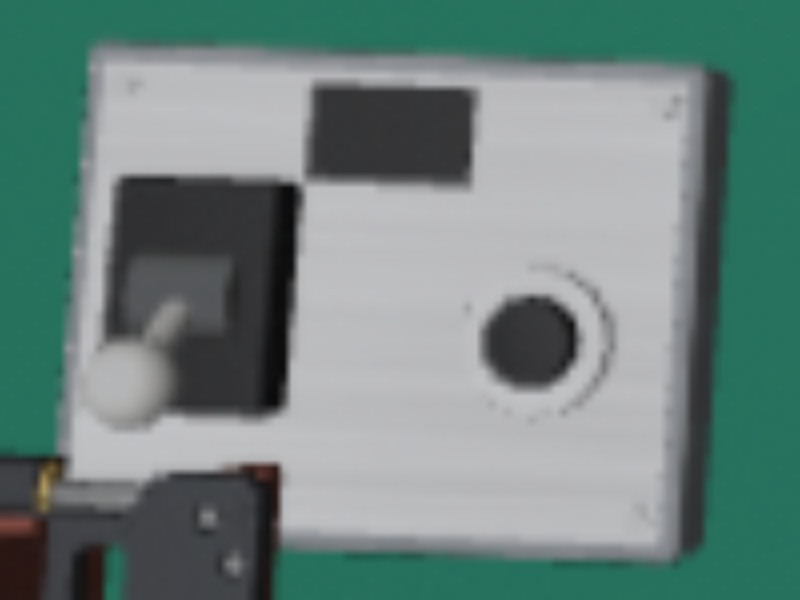

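The picture shows the lever unmoved, with the knob still at (129,384). The call was refused because every row needs "rot", so I'll resend it with that field.

```bash
python3 -m inch '[{"xyz":[0,0,15],"rot":[0,0,0]},{"xyz":[0,0,35],"rot":[0,0,0]},{"xyz":[0,0,55],"rot":[0,0,0]},{"xyz":[0,0,65],"rot":[0,0,0]},{"xyz":[0,0,67],"rot":[0,0,0]},{"xyz":[0,0,67],"rot":[0,0,0]}]' 255 && python3 -m inch '[{"xyz":[-10,0,0],"rot":[0,0,0]},{"xyz":[-20,0,0],"rot":[0,0,0]},{"xyz":[-28,0,0],"rot":[0,0,0]},{"xyz":[-35,0,0],"rot":[0,0,0]},{"xyz":[-42,0,0],"rot":[0,0,0]},{"xyz":[-48,0,0],"rot":[0,0,0]},{"xyz":[-53,0,0],"rot":[0,0,0]},{"xyz":[-58,0,0],"rot":[0,0,0]},{"xyz":[-61,0,0],"rot":[0,0,0]},{"xyz":[-63,0,0],"rot":[0,0,0]},{"xyz":[-63,0,0],"rot":[0,0,0]}]'
```

```text
t: 1.7
ee_pos: [398.4, 348.2, 114.1]
orientation: [-0.069, -3.14, 0.001]
ft_force: [0.1, -0.4, 0.2]
width: 0.4
grasp_force: 0.0
t: 2.62
ee_pos: [462.2, 344.8, 114.2]
orientation: [0.071, 3.141, -0.0]
ft_force: [0.1, -0.4, 0.5]
width: 0.4
grasp_force: 0.0
```

```bash
python3 -m inch '[{"xyz":[-2,0,0],"rot":[0,0,0]},{"xyz":[-4,0,0],"rot":[0,0,0]},{"xyz":[-4,0,0],"rot":[0,0,0]}]'; python3 -m inch '[{"xyz":[-2,0,0],"rot":[0,0,0]},{"xyz":[-3,0,0],"rot":[0,0,0]}]'
python3 -c "
from h import *
a=snap('top','t3')
cv2.imwrite('pics/c3.png',cv2.resize(a[215:290,90:190,::-1],(800,600)))"
```

```text
t: 2.87
ee_pos: [465.8, 344.7, 114.3]
orientation: [-0.07, -3.14, 0.0]
ft_force: [-2.5, 0.7, -0.1]
width: 0.2
grasp_force: 0.8
t: 3.03
ee_pos: [466.5, 344.5, 114.1]
orientation: [-0.071, -3.136, 0.002]
ft_force: [-14.4, 3.4, 6.1]
width: 0.2
grasp_force: 6.9
```

View pics/c3.png

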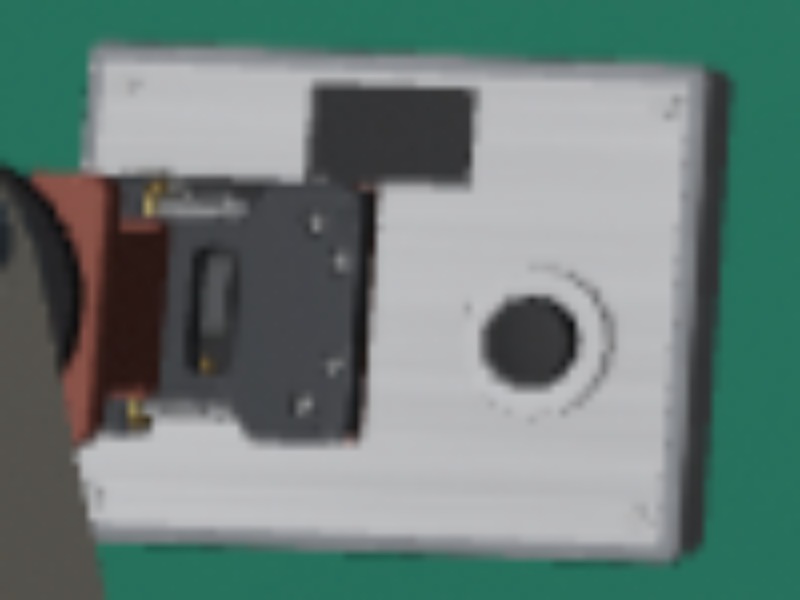

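The push met the end stop (14 N), so I'll back off and rise.

```bash
python3 -m inch '[{"xyz":[8,0,0],"rot":[0,0,0]},{"xyz":[20,0,0],"rot":[0,0,0]},{"xyz":[28,0,-5],"rot":[0,0,0]},{"xyz":[28,0,-25],"rot":[0,0,0]},{"xyz":[28,0,-55],"rot":[0,0,0]},{"xyz":[28,0,-80],"rot":[0,0,0]},{"xyz":[28,0,-90],"rot":[0,0,0]},{"xyz":[28,0,-90],"rot":[0,0,0]}]'
python3 -c "
from h import *
o=ctrl.get_obs();p=o['ee_pos'];print(p,rot(o['orientation']).T@(np.array([634,24,200])-p))"
```

```text
t: 3.75
ee_pos: [441.9, 346.9, 207.2]
orientation: [0.07, 3.136, 0.005]
ft_force: [0.2, 0.5, 0.0]
width: 0.5
grasp_force: 0.0
[441.91231244 346.87472757 207.21249457] [-206.23236366 -314.03254124    7.04022116]
```

```bash
python3 -m inch '[{"xyz":[-12,-18,0],"rot":[0,0,0]},{"xyz":[-30,-45,0],"rot":[0,0,0]},{"xyz":[-50,-76,0],"rot":[0,0,0]},{"xyz":[-70,-107,0],"rot":[0,0,0]},{"xyz":[-90,-138,0],"rot":[0,0,0]},{"xyz":[-110,-168,0],"rot":[0,0,0]},{"xyz":[-130,-199,0],"rot":[0,0,0]},{"xyz":[-150,-230,0],"rot":[0,0,0]},{"xyz":[-170,-260,0],"rot":[0,0,0]},{"xyz":[-188,-288,0],"rot":[0,0,0]},{"xyz":[-201,-307,3],"rot":[0,0,0]},{"xyz":[-206,-314,7],"rot":[0,0,0]}]'; python3 -m inch '[{"xyz":[0,0,0],"rot":[0,0,0]},{"xyz":[0,0,0],"rot":[0,0,0]}]'
python3 -c "
from h import *
o=ctrl.get_obs();p=o['ee_pos'];T=rot(o['orientation']);print(T.round(3),T.T@(np.array([634,24,130])-p))
m=ctrl.camera_model('wrist');print(m['position'],m['attitude'])
a=snap('wrist','w4');t=np.array([634,24,80.])
cv2.imwrite('pics/w4b.png',cv2.resize(a[:,:,::-1],(800,600)))"
```

```text
t: 4.75
ee_pos: [633.4, 20.0, 195.7]
orientation: [-0.075, -3.14, 0.001]
ft_force: [-0.7, -0.9, 0.2]
width: 0.5
grasp_force: 0.0
t: 4.92
ee_pos: [631.3, 23.3, 195.7]
orientation: [-0.071, -3.138, -0.0]
ft_force: [0.5, 1.1, 0.0]
width: 0.5
grasp_force: 0.0
[[-0.999  0.045 -0.003]
 [ 0.045  0.999  0.   ]
 [ 0.003  0.    -1.   ]] [-2.81981169  0.81766441 65.72356625]
[564.47612465  26.70848174 339.02214455] [-0.2003884  -0.19164648  1.51723364]
```

View pics/w4b.png

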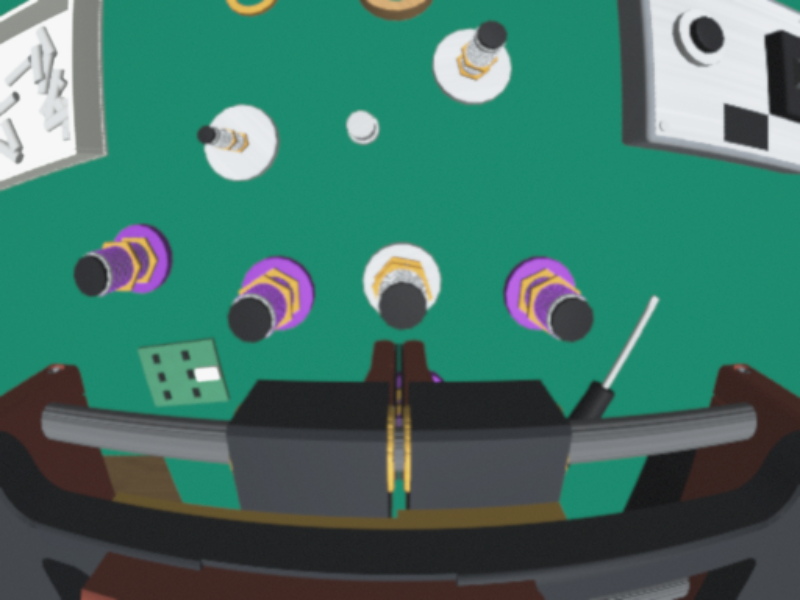

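The wrist view shows the white-footed thick sensor's face at (402,305), with the fingers above and beyond it. I'll cross-check the position from that.

```bash
python3 -c "
from h import *
o=ctrl.get_obs();print(o['ee_pos'])
m=ctrl.camera_model('wrist');print(fray(m,402*.64,305*.64,80))"
```

```text
[631.36037047  23.8644979  196.23402303]
[634.01662322  26.38314573  80.        ]
```

```bash
python3 -m inch '[{"xyz":[-1,0,10],"rot":[0,0,0]},{"xyz":[-2,0,25],"rot":[0,0,0]},{"xyz":[-2,0,38],"rot":[0,0,0]},{"xyz":[-2,0,45],"rot":[0,0,0]},{"xyz":[-2,0,45],"rot":[0,0,0]}]'
python3 -c "
from h import *
o=ctrl.get_obs();p=o['ee_pos'];T=rot(o['orientation']);print(T.T@(np.array([634,24,111])-p))"
```

```text
t: 5.38
ee_pos: [632.9, 23.6, 150.1]
orientation: [-0.069, -3.137, 0.0]
ft_force: [0.4, 1.0, 0.2]
width: 0.4
grasp_force: 0.0
[-1.18539606  0.46291816 39.04689663]
```

The two measurements agree within 2.5 mm, so I'll descend to TCP z of about 111, which puts the fingertips about 12 mm above the face. Then I'll hold there for more than 2 s.

```bash
python3 -m inch '[{"xyz":[-1,1,10],"rot":[0,0,0]},{"xyz":[-1,1,20],"rot":[0,0,0]},{"xyz":[-1,1,28],"rot":[0,0,0]},{"xyz":[-1,1,34],"rot":[0,0,0]},{"xyz":[-1,1,38],"rot":[0,0,0]},{"xyz":[-1,1,39],"rot":[0,0,0]},{"xyz":[-1,1,39],"rot":[0,0,0]},{"xyz":[-1,1,39],"rot":[0,0,0]}]'
for i in 1 2 3; do python3 -m inch '[{"xyz":[0,0,0],"rot":[0,0,0]},{"xyz":[0,0,0],"rot":[0,0,0]},{"xyz":[0,0,0],"rot":[0,0,0]},{"xyz":[0,0,0],"rot":[0,0,0]},{"xyz":[0,0,0],"rot":[0,0,0]},{"xyz":[0,0,0],"rot":[0,0,0]},{"xyz":[0,0,0],"rot":[0,0,0]},{"xyz":[0,0,0],"rot":[0,0,0]},{"xyz":[0,0,0],"rot":[0,0,0]},{"xyz":[0,0,0],"rot":[0,0,0]},{"xyz":[0,0,0],"rot":[0,0,0]},{"xyz":[0,0,0],"rot":[0,0,0]}]'; done
python3 -m inch '[{"xyz":[0,0,-10],"rot":[0,0,0]},{"xyz":[0,0,-30],"rot":[0,0,0]},{"xyz":[0,0,-60],"rot":[0,0,0]},{"xyz":[0,0,-80],"rot":[0,0,0]},{"xyz":[0,0,-90],"rot":[0,0,0]},{"xyz":[0,0,-90],"rot":[0,0,0]}]'
python3 -c "
from h import *
o=ctrl.get_obs();p=o['ee_pos'];T=rot(o['orientation']);print(T.T@(np.array([452.3,246,150])-p))"
```

```text
t: 6.05
ee_pos: [635.9, 23.7, 113.6]
orientation: [0.07, 3.14, -0.0]
ft_force: [0.0, -0.2, -0.2]
width: 0.7
grasp_force: 0.0
t: 7.05
ee_pos: [635.6, 23.8, 113.3]
orientation: [-0.07, -3.141, 0.0]
ft_force: [0.0, -0.4, 0.1]
width: 0.4
grasp_force: 0.0
t: 8.05
ee_pos: [635.7, 23.8, 113.4]
orientation: [0.07, 3.141, 0.0]
ft_force: [-0.2, -0.7, -0.4]
width: 0.4
grasp_force: 0.0
t: 9.05
ee_pos: [635.7, 23.8, 113.4]
orientation: [0.07, 3.141, -0.0]
ft_force: [0.2, 0.7, 1.2]
width: 0.7
grasp_force: 0.0
t: 9.55
ee_pos: [637.2, 23.8, 206.6]
orientation: [0.07, 3.136, 0.0]
ft_force: [0.1, 0.3, 1.1]
width: 0.7
grasp_force: 0.0
[194.98331564 213.66518214  55.64283187]
```

Held for 3 s. Now I'll go above the key, turning the hand a quarter turn so the wide gripper body stays clear of the lever.

```bash
python3 -m inch '[{"xyz":[10,11,0],"rot":[0,0,0.1]},{"xyz":[27,30,0],"rot":[0,0,0.22]},{"xyz":[46,50,0],"rot":[0,0,0.34]},{"xyz":[65,71,0],"rot":[0,0,0.46]},{"xyz":[84,92,0],"rot":[0,0,0.58]},{"xyz":[103,113,0],"rot":[0,0,0.7]},{"xyz":[122,134,0],"rot":[0,0,0.82]},{"xyz":[141,155,0],"rot":[0,0,0.94]},{"xyz":[160,175,0],"rot":[0,0,1.06]},{"xyz":[178,195,0],"rot":[0,0,1.18]},{"xyz":[190,208,0],"rot":[0,0,1.3]},{"xyz":[195,214,0],"rot":[0,0,1.42]}]'; python3 -m inch '[{"xyz":[0,0,0],"rot":[0,0,0.1]},{"xyz":[0,0,0],"rot":[0,0,0.15]},{"xyz":[0,0,0],"rot":[0,0,0.15]},{"xyz":[0,0,0],"rot":[0,0,0.15]}]'
python3 -c "
from h import *
o=ctrl.get_obs();p=o['ee_pos'];T=rot(o['orientation']);print(o['qpos'],T.round(3));print(T.T@(np.array([452.3,246,95])-p))
a=snap('top','t5')
cv2.imwrite('pics/c5.png',cv2.resize(a[215:290,90:190,::-1],(800,600)))"
```

```text
t: 10.55
ee_pos: [448.0, 247.3, 202.1]
orientation: [-2.105, -2.331, 0.004]
ft_force: [0.6, -0.6, 0.6]
width: 0.9
grasp_force: 0.0
t: 10.88
ee_pos: [449.9, 246.0, 202.5]
orientation: [-2.267, -2.174, 0.003]
ft_force: [1.0, -0.5, 0.2]
width: 0.1
grasp_force: 0.0
[ 4.77287839e-01  3.13197901e-01  1.90624755e+00 -5.18573661e-05
  9.23824259e-01  5.19401977e-01] [[ 0.042  0.999 -0.001]
 [ 0.999 -0.042 -0.001]
 [-0.001 -0.001 -1.   ]]
[  0.16133026   2.597839   107.46670103]
```

View pics/c5.png

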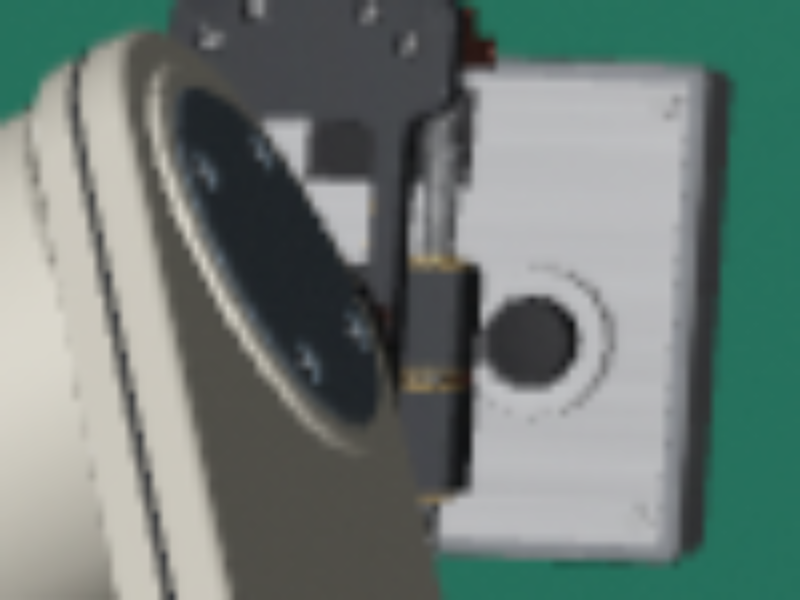

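```bash
python3 -m inch '[{"xyz":[0,2,15],"rot":[0,0,0]},{"xyz":[0,3,35],"rot":[0,0,0]},{"xyz":[0,3,60],"rot":[0,0,0]},{"xyz":[0,3,80],"rot":[0,0,0]},{"xyz":[0,3,95],"rot":[0,0,0]},{"xyz":[0,3,103],"rot":[0,0,0]},{"xyz":[0,3,106],"rot":[0,0,0]},{"xyz":[0,3,106],"rot":[0,0,0]}]'; python3 -m inch '[{"xyz":[0,0,3],"rot":[0,0,0]},{"xyz":[0,0,6],"rot":[0,0,0]},{"xyz":[0,0,9],"rot":[0,0,0]},{"xyz":[0,0,11],"rot":[0,0,0]},{"xyz":[0,0,13],"rot":[0,0,0]},{"xyz":[0,0,13],"rot":[0,0,0]},{"xyz":[0,0,13],"rot":[0,0,0]}]'
```

```text
t: 11.6
ee_pos: [453.3, 245.9, 96.9]
orientation: [-2.269, -2.172, 0.002]
ft_force: [-0.3, -0.1, -0.1]
width: 0.7
grasp_force: 0.0
t: 12.18
ee_pos: [453.6, 246.3, 84.6]
orientation: [2.27, 2.172, 0.001]
ft_force: [-0.3, -0.0, 1.0]
width: 0.5
grasp_force: 1.1
```

```bash
for i in 1 2 3; do python3 -m inch '[{"xyz":[0,0,1],"rot":[0,0,0]},{"xyz":[0,0,2],"rot":[0,0,0]},{"xyz":[0,0,2],"rot":[0,0,0]}]'; done
```

```text
t: 12.43
ee_pos: [453.6, 246.3, 82.5]
orientation: [2.27, 2.172, 0.001]
ft_force: [0.8, -0.3, 4.1]
width: 0.6
grasp_force: 1.7
t: 12.68
ee_pos: [453.6, 246.3, 80.4]
orientation: [2.27, 2.172, 0.001]
ft_force: [0.1, -0.4, 4.6]
width: 0.4
grasp_force: 2.3
t: 12.93
ee_pos: [453.7, 246.3, 79.7]
orientation: [2.27, 2.172, 0.001]
ft_force: [-3.9, -2.8, 20.2]
width: 0.4
grasp_force: 10.3
```

The key bottomed out at 20 N. Now I'll withdraw up and back, then check.

```bash
python3 -m inch '[{"xyz":[0,0,-5],"rot":[0,0,0]},{"xyz":[0,0,-20],"rot":[0,0,0]},{"xyz":[0,0,-50],"rot":[0,0,0]},{"xyz":[0,0,-85],"rot":[0,0,0]},{"xyz":[0,0,-120],"rot":[0,0,0]},{"xyz":[0,-10,-145],"rot":[0,0,0]},{"xyz":[0,-35,-155],"rot":[0,0,0]},{"xyz":[0,-65,-160],"rot":[0,0,0]},{"xyz":[0,-80,-160],"rot":[0,0,0]},{"xyz":[0,-85,-160],"rot":[0,0,0]},{"xyz":[0,-85,-160],"rot":[0,0,0]},{"xyz":[0,-85,-160],"rot":[0,0,0]}]'
python3 -c "
from h import *
a=snap('scene','s6');cv2.imwrite('pics/s6b.png',cv2.resize(a[90:270,140:380,::-1],(800,600)))"
```

```text
t: 13.93
ee_pos: [369.1, 250.1, 238.0]
orientation: [2.269, 2.173, -0.0]
ft_force: [0.1, 0.1, 0.1]
width: 1.0
grasp_force: 0.0
```

View pics/s6b.png

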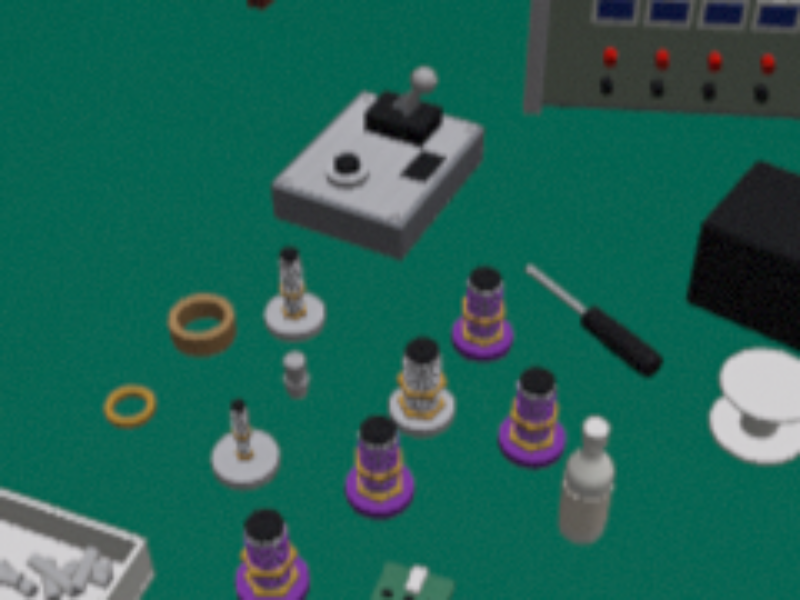

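The lever leans away from the robot (knob at (424,80)), the key is up at (347,163), and the sensors stand undisturbed. I'm handing in the job.

```bash
python3 -c "
from workcell import ctrl
print(ctrl.close_job())"
```

```text
the job is handed in; nothing more can be done
None
```

The job is handed in after about 14 s: lever pushed to its end stop, thickest sensor pointed at for 3 s with fingertips about 14 mm above its face, key pressed right down and released, and the arm withdrawn clear; the final picture shows the lever over, the key up and the sensors standing, but the hand-in returned no verdict.

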